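# Free the stay and shut the kiln lid

## Task

The little bench kiln is loaded and its lid stands propped open on a toothed stay. With your fingertips, press the pawl free (the red thumb tab is there for that) so that its weight tumbles over and it stays clear of the teeth, then push the lid down gently, without letting it slam, until it is fully shut, and take your hand away. Only press and push: do not raise the lid any further, and leave everything else on the bench standing where it is.

Things in the scene. Friction and masses are not known exactly. Their poses are not given: they have to be found in the camera images.
- pawl_tab (a point): Centre of the upper face of the pawl's red thumb tab (36 x 36 x 7 mm), on the kiln's right (-y) flank, 85 mm out from the lid's edge, nothing above it. A crank on a level pin 87 mm behind it (parallel to kiln y) carries it. Pressed straight down from above it sinks 46 mm to its stop (15 degrees front-up at first, 15 front-down at the end) and resists with only about 1 N. z: the face's normal.
- pawl (a joint): Turn of the pawl in rad: 0 to 0.15 while its toe rests in the teeth, beyond that clear of them, hard stop at 0.52. A 40 mm brass ball 60 mm above its pin, 40 mm nearer the kiln than the tab, weights it and swings over towards the front: pressed past the balance point at about 0.26 it tumbles to the stop and stays free by itself; let go earlier it falls back into the teeth.
- lid_front (a point): Middle of the lid's flat grey top face, 34 mm in from the front edge, 250 mm from the hinge; moves with the lid. The lid is 274 mm square, 47 mm thick, its free front edge towards the robot, with a black bar handle 120 mm wide standing 35 mm out from that edge. x points along the lid to the hinge, y along the hinge, z is the top face's normal.
- lid_hinge (a point): Middle of the lid's hinge pin at the kiln's back, 165 mm above the table, level with the kiln's rim and the lid's underside. Fixed to the kiln: x from the kiln's front to its back, y along the pin to the kiln's left, z up. Shut, the lid's top face lies 47 mm above the pin.
- lid (a joint): Opening angle of the lid, rad: 0 shut, starts at 0.34 to 0.52, front edge up as it grows. A balance spring and stiff hinge keep the lid where it is left; with the pawl free, 1 to 8 N down near its front lower it. With the pawl in the teeth it sinks at most 0.08 rad, then is locked. Over 1.5 rad/s downwards is a slam.
- kiln: Bench-top test kiln fixed to the table, steel jacket 270 x 270 mm, rim 165 mm up; origin at the centre of its underside, front to -x, grey control box on its left (+y) side out to y = 215 mm, 155 mm tall. The toothed stay hangs from the lid's right side, between the kiln and the thumb tab.
- lidded_jar: Bystander, loose, not to be disturbed: a dark stoneware jar with a terracotta lid and ball knob, 104 mm wide at the foot, 116 mm tall; origin at the middle of its underside.
- mug: Bystander, loose, not to be disturbed: an unglazed buff mug, 80 mm wide, 90 mm tall, handle on its own +y side; origin at the middle of its underside.
- glaze_jar: Bystander, loose, not to be disturbed: a blue glaze jar with a white screw cap, 72 mm wide, 100 mm tall; origin at the middle of its underside.
- kiln_post: Bystander, loose, not to be disturbed: a cream square kiln post standing upright, 34 x 34 x 65 mm, on the pawl's side of the kiln; origin at the middle of its underside.
- brush: Bystander, loose, not to be disturbed: a glaze brush lying in front of the kiln, about 200 mm long; origin at the middle of its underside.
- trim_tool: Bystander, loose, not to be disturbed: a trimming tool with a wooden handle and steel loop lying in front of the kiln, 135 mm long; origin at the middle of its underside.

How it is judged:
By the outcome, as a careful person would: the job done as asked, in the order asked, and still so for the second after the job is handed in, with the robot touching nothing.
It also fails if it takes over 50 s, if anything falls off the work surface, if the arm or the gripper's body presses on something with over 40 N, if the wrist force passes 120 N, or if a joint passes its speed limit or range.

## Robot

A 6-joint arm with a two-finger parallel gripper is mounted at the origin on the work surface. World frame = base frame: x ahead of the robot, y to its left, z up, the work surface at z = 0. Lengths are in mm, angles in rad, forces in N, time in s.
With the tool pointing down it reaches from about 425 to 925 mm from the base axis. Payload 12.5 kg.
Tool frame: the origin (TCP) lies midway between the tips of the shut fingers; the grasp point (between the pads) lies 19 mm behind it; z points along the fingers, y is the line along which they close (so a half turn about z gives the same grasp; the last joint's range is limited). The gripper opens to 85 mm and grips with 20 to 120 N. Pads are 22 mm wide; open, the fingers measure 114 mm over their backs; the gripper's body (76 mm by 85 mm) begins 54 mm behind the grasp point. The pads swing forward as they close: fully open they stand 13 mm farther back than shut.
Start: joints at [1.047, 0.491, 1.559, -0, 1.092, -0.106], TCP at [253.579, 571.264, 231.327] pointing down, gripper open.
Joint ranges: [-3.1, 3.1], [-0.84, 2.19], [0.05, 2.79], [-1.13, 4.28], [0.06, 2.93], [-2.69, 2.69]. Speed limits (rad/s): [2.22, 2.22, 2.79, 3.14, 3.14, 3.14].

## Interface

Orientations are given as a rotation vector (axis times angle).
In Python, from workcell import * gives the robot as it stands. The module is installed in compiled form; this text tells all that it offers.
- The arm moves only by the shell command python3 -m inch 'ROWS' [FORCE]. ROWS is JSON, a list that holds one entry, the list of rows, each a list of 7 numbers: the shift along the tool's x, y, z in mm, then the turn, a rotation vector about the tool's x, y, z in rad, then the finger opening in mm, from 0 to 85.4. In form: [[[tx, ty, tz, rx, ry, rz, gripper], ...]]. A call has 1 to 12 rows; each row shifts and turns the commanded pose from where the row before left it, along the tool's axes as they then stand; what a row does not reach is not made up. A row lasts 1/8 s, in which the tool goes at most 62.5 mm and 10.7 degrees, less where a joint would pass 70% of its speed; a pose out of reach is approached as far as the arm can. A call with a gripper value outside its range is refused whole. The fingers move at their own pace and stop on an object; FORCE is the grip in N (left out, the last holds). Time passes only in rows, so rows that do not move let the fingers close. It gives the time, the measured TCP pose, the force, the opening and the grip force at its end, in the units of the state.
- observe(): the state, without advancing time (a new reading comes with each control period).
- capture(name): name is "scene" or "side" or "wrist"; returns the picture (480x640x3 uint8, red, green, blue); there is no depth.
- camera_info(name): a dict with "K" (3x3 intrinsics, pixels), "eye" and "rotation" of the camera in the world. Camera axes: x right, y up, looking along -z (the intrinsics and any distortion apply to the point x, -y, -z); pixel columns grow to the right and rows downward; lengths in mm; the calibration is good to about 2 mm. A picture is of the moment at which its call begins: read the wrist's pose just before it. camera_info takes no time and is no camera call; for the wrist camera it gives the pose at the moment of the call.
- hand_in(): hands the job in; it is judged then, once.
Trained networks look in the newest picture that a camera, given by its name, has taken for a name from the list of things; names that differ only in an ending like _2 or _b are one class to them, and where a whole thing is asked for, a point or a joint stands for the part that bears it (a point fixed in the world has none). Each returns a list of dicts, best first, with "score" (0 to 1); they miss things now and then, are a little off and sometimes report something else, mostly with a low value. They report only what shows in the picture. A call takes as long as a camera call.
- masks_of(name, camera): "mask" (480x640 bool, what is visible of it) and "bbox" ([left, top, right, bottom] in pixels, round what is visible of it).
- landmark_of(name, camera): "at" ([column, row] in pixels: a listed point, or the origin of a listed thing).
The state is a dict: "time_s": time; "qpos": joint angles; "joint_velocities": joint speeds; "joint_efforts": joint torques, N m; "tcp_pos": TCP position; "tool_rot": TCP orientation; "contact_force": force on the tool from outside, world axes, zero at the start; "ft_torque": the same for the moment, N m; "finger_gap": finger opening in mm; "grip_force": force on a finger pad.
Only numpy, scipy, OpenCV 4.12 (cv2) and the standard library are available. Lean on these libraries where they do the work, as an engineer would, in place of code of your own. Each camera call takes 0.05 s, during which the arm holds its last target. There are 200 camera calls.

## Working session

There is one attempt and no reset: what is moved stays moved. The work goes in short steps, Python scripts to look and compute and a shell command to move; the robot and the scene stay as the last step left them, time stands still between calls to the robot, and variables do not carry over. Pictures are saved under pics/ and viewed, at most 10 in all, crops included, and the job is handed in when it is done.

```bash
mkdir -p pics
cat > h.py <<'E'
from workcell import *
import numpy as np, cv2
from scipy.spatial.transform import Rotation as R
from scipy.optimize import least_squares
def cams(n):
    i=camera_info(n); return np.array(i["K"]),np.array(i["eye"],float),np.array(i["rotation"],float).reshape(3,3)
def proj(P,c):
    K,e,r=c; p=(np.atleast_2d(P)-e)@r; p=p*[1,-1,-1]; q=p@K.T; return q[:,:2]/q[:,2:]
def ray(px,c):
    K,e,r=c; d=np.linalg.inv(K)@[px[0],px[1],1]; d=r@(d*[1,-1,-1]); return e,d/np.linalg.norm(d)
def tri(obs):
    A=np.zeros((3,3));b=np.zeros(3)
    for px,c in obs:
        e,d=ray(px,c);M=np.eye(3)-np.outer(d,d);A+=M;b+=M@e
    return np.linalg.solve(A,b)
E
python3 - <<'E'
from h import *
C={};L={}
for n in ("scene","side"):
    im=capture(n); cv2.imwrite(f"pics/{n}0.png",im[:,:,::-1]); C[n]=cams(n); print(camera_info(n).keys(),C[n][1].round())
    for t in ("pawl_tab","lid_front","lid_hinge","kiln","lidded_jar","mug","glaze_jar","kiln_post","brush","trim_tool"):
        r=landmark_of(t,n)
        if r: L[n,t]=r[0]["at"]; print(n,t,np.round(r[0]["at"],1),round(r[0]["score"],2))
for t in {k[1] for k in L}:
    o=[(L[n,t],C[n]) for n in C if (n,t) in L]
    if len(o)==2:
        P=tri(o); print(t,P.round(1),[ (proj(P,c)[0]-p).round(1) for p,c in o])
s=observe(); print(s["tcp_pos"],s["tool_rot"],s["time_s"])
E
```

```text
Traceback (most recent call last):
  File "h.py", line 6, in cams
    i=camera_info(n); return np.array(i["K"]),np.array(i["eye"],float),np.array(i["rotation"],float).reshape(3,3)
                                                                       ~~~~~~~~~~~~~~~~~~~~~~~~~~~~~~~~~~~~~^^^^^
ValueError: cannot reshape array of size 3 into shape (3,3)
```

Rotation is a rotation vector.

```bash
sed -i 's/np.array(i\["rotation"\],float).reshape(3,3)/R.from_rotvec(i["rotation"]).as_matrix()/' h.py
python3 - <<'E'
from h import *
C={};L={}
for n in ("scene","side"):
    im=capture(n); cv2.imwrite(f"pics/{n}0.png",im[:,:,::-1]); C[n]=cams(n); print(camera_info(n).keys(),C[n][1].round())
    for t in ("pawl_tab","lid_front","lid_hinge","kiln","lidded_jar","mug","glaze_jar","kiln_post","brush","trim_tool"):
        r=landmark_of(t,n)
        if r: L[n,t]=r[0]["at"]; print(n,t,np.round(r[0]["at"],1),round(r[0]["score"],2))
for t in {k[1] for k in L}:
    o=[(L[n,t],C[n]) for n in C if (n,t) in L]
    if len(o)==2:
        P=tri(o); print(t,P.round(1),[ (proj(P,c)[0]-p).round(1) for p,c in o])
s=observe(); print(s["tcp_pos"],s["tool_rot"],s["time_s"])
E
```

```text
dict_keys(['K', 'eye', 'rotation']) [ 298. -416.  995.]
scene pawl_tab [345.5 297.8] 0.68
scene lid_front [305.2 146.1] 0.82
scene kiln [325.3 232.7] 0.66
scene lidded_jar [322.1 401.8] 0.61
scene mug [382.6 382.7] 0.82
scene glaze_jar [234.1 160.8] 0.87
scene kiln_post [408.9 282. ] 0.75
scene brush [230.9 242.7] 0.84
scene trim_tool [272.3 303.9] 0.77
dict_keys(['K', 'eye', 'rotation']) [ 175. -840.  834.]
side pawl_tab [340.  290.4] 0.9
side lid_front [313.2 158.3] 0.55
side lidded_jar [306.1 398.8] 0.86
side mug [378.5 383.6] 0.62
side glaze_jar [254.7 216.2] 0.86
side kiln_post [406.8 305.5] 0.58
side brush [239.3 269.9] 0.83
side trim_tool [270.6 317.8] 0.7
lid_front [570.9 111.1 315.5] [array([ 1.4, -0.3]), array([-1.2,  0.2])]
lidded_jar [ 411.2 -241.9  -10.4] [array([-2.1,  0.5]), array([ 2.2, -0.3])]
trim_tool [416.7  -8.4  -2.1] [array([-0.9,  0.2]), array([ 0.9, -0.1])]
glaze_jar [503.1 385.2  17.9] [array([ 0.3, -0. ]), array([-0.3,  0. ])]
brush [396.4 168.6  14. ] [array([-1. ,  0.2]), array([ 1. , -0.1])]
mug [ 544.6 -272.4    1.8] [array([ 2.4, -0.4]), array([-2.5,  0.4])]
kiln_post [ 708.3 -114.2   17.2] [array([ 0.7, -0.1]), array([-0.7,  0.1])]
pawl_tab [ 534.2 -117.9  127.5] [array([ 0.5, -0.1]), array([-0.5,  0.1])]
[253.5806649  571.27081622 231.33693262] [6.51474606e-01 3.07325780e+00 1.64712456e-04] 1.15
```

View pics/scene0.png

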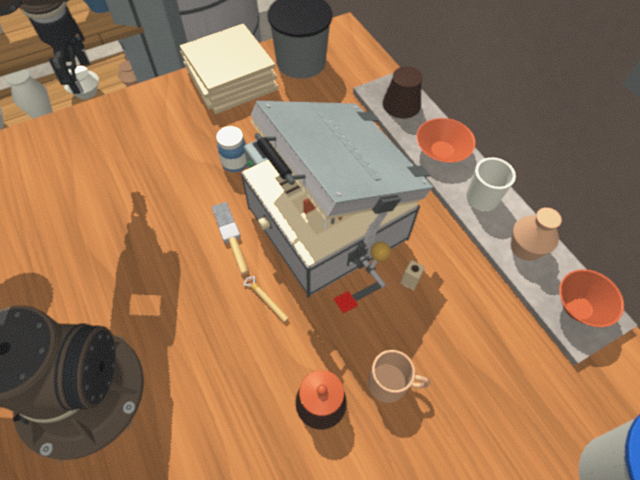

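View pics/side0.png

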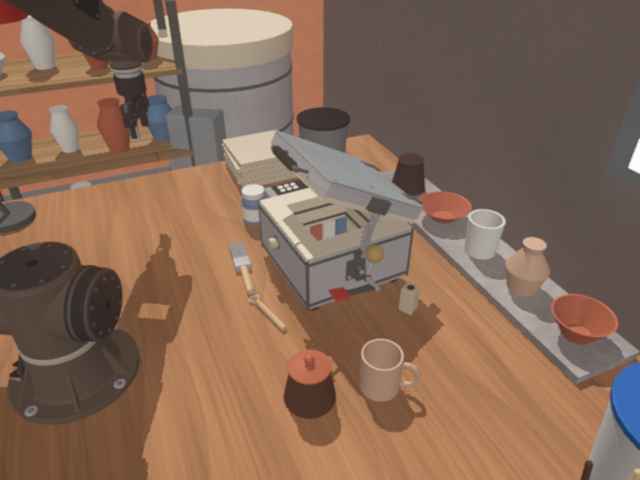

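The scene shows the red tab at (345,301), the lid open with its near corner at about (428,185), and the brush and trim tool in front. The side view shows the tab at (340,293). I'll zoom in to fit the kiln pose.

Run:
```python
from h import *
C={n:cams(n) for n in("scene","side")}
out=[];o=[]
for n,(x,y) in (("scene",(230,90)),("side",(240,120))):
    im=cv2.imread(f"pics/{n}0.png"); c=im[y:y+225,x:x+200]
    out.append(cv2.resize(c,(400,450),interpolation=cv2.INTER_CUBIC))
    h=cv2.cvtColor(im,cv2.COLOR_BGR2HSV); m=((h[...,0]<6)|(h[...,0]>174))&(h[...,1]>200)&(h[...,2]>80)
    w=np.zeros_like(m); w[280:320,320:365]=1; yy,xx=np.nonzero(m&w); print(n,len(xx),xx.mean(),yy.mean(),xx.min(),xx.max(),yy.min(),yy.max()); o.append(((xx.mean(),yy.mean()),C[n]))
P=tri(o);print(P,[proj(P,c)[0]-p for p,c in o])
cv2.imwrite("pics/zoom.png",np.hstack(out))
```

```text
scene 204 345.1764705882353 301.421568627451 335 356 292 311<stdin>:8: RuntimeWarning: Mean of empty slice.
  ret = ret.dtype.type(ret / rcount)
Traceback (most recent call last):
ValueError: zero-size array to reduction operation minimum which has no identity
```

Run:
```python
from h import *
C={n:cams(n) for n in("scene","side")}
out=[];o=[]
for n,(x,y) in (("scene",(230,90)),("side",(240,120))):
    im=cv2.imread(f"pics/{n}0.png"); c=im[y:y+225,x:x+200]
    out.append(cv2.resize(c,(400,450),interpolation=cv2.INTER_CUBIC))
    b=im.astype(int); m=(b[...,2]>2.2*b[...,1])&(b[...,2]>70)&(b[...,2]>2.2*b[...,0])
    w=np.zeros_like(m); w[280:320,320:365]=1; yy,xx=np.nonzero(m&w); print(n,len(xx),xx.mean(),yy.mean(),xx.min(),xx.max(),yy.min(),yy.max()); o.append(((xx.mean(),yy.mean()),C[n]))
cv2.imwrite("pics/zoom.png",np.hstack(out))
P=tri(o);print(P,[proj(P,c)[0]-p for p,c in o])
```

```text
scene 314 345.4140127388535 301.5700636942675 334 357 291 312
side 181 339.878453038674 294.16022099447514 330 350 288 300
[ 531.61015102 -122.86804873  122.10323285] [array([ 0.54748097, -0.10917536]), array([-0.51976419,  0.07928337])]
```

View pics/zoom.png

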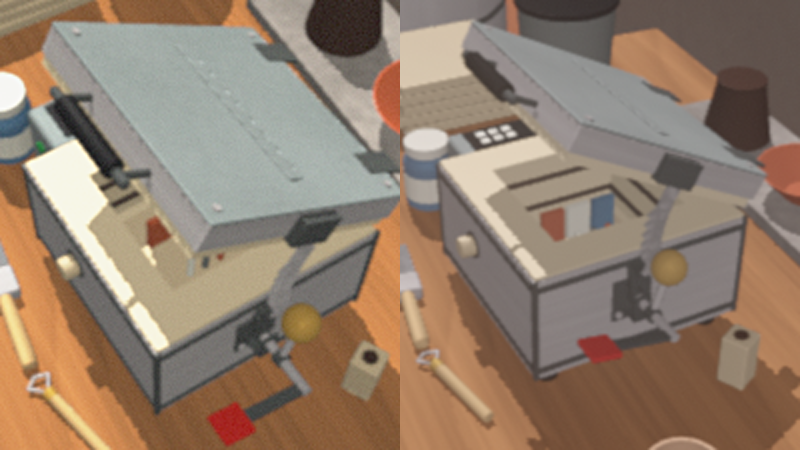

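The zoom shows the rim corners, the lid top corners, the handle, the brass ball and the tab clearly, with the kiln yawed. I'll fit the kiln pose and lid angle from those corners.

Run:
```python
from h import *
C={n:cams(n) for n in("scene","side")}
HX=147
rim={"fr":(-135,-135,165),"fl":(-135,135,165),"br":(135,-135,165)}
lid={"LF":(284,137,47),"RF":(284,-137,47),"RB":(10,-137,47),"LB":(10,137,47),"C":(250,0,47)}
ob=[("scene","fr",308.5,266.5),("scene","fl",243.5,170),("scene","br",418.5,206.5),("scene","LF",254,101),("scene","RF",336,201),("scene","RB",430,187),("scene","LB",357,104),("scene","C",305.2,146.1),
("side","fr",307.5,261.5),("side","fl",260.5,202.5),("side","br",412.5,226),("side","LF",276.5,131),("side","RF",331,182.5),("side","RB",420,207.5),("side","C",313.2,158.3)]
def world(k,p):
    kx,ky,a,t=p; 
    if k in rim: v=np.array(rim[k],float)
    else:
        d,y,h=lid[k]; v=np.array([HX-d*np.cos(t)+h*np.sin(t)*1.0,y,165+d*np.sin(t)+h*np.cos(t)])
    return R.from_euler('z',a).apply(v)+[kx,ky,0]
f=lambda p:np.concatenate([proj(world(k,p),C[n])[0]-[u,v] for n,k,u,v in ob])
s=least_squares(f,[650,50,-0.4,0.43],loss="soft_l1",x_scale=[10,10,.1,.1])
p=s.x;print(p,np.degrees(p[2]));print([(o[0],o[1],*r) for o,r in zip(ob,f(p).reshape(-1,2).round(1))])
print("lidfront",world("C",p)); 
T=np.array([531.6,-122.9,122.1]);print("tab in kiln",R.from_euler('z',-p[2]).apply(T-[p[0],p[1],0]))
np.save("fit.npy",p)
for n,tt in (("mug",(544,-272)),("jar",(411,-242)),("post",(708,-114))): print(n,R.from_euler('z',-p[2]).apply(np.array([*tt,0])-[p[0],p[1],0]))
```

```text
[6.19743459e+02 1.03288443e+02 6.31702264e-02 4.85678031e-01] 3.6193873646940595
[('scene', 'fr', np.float64(-0.0), np.float64(-0.4)), ('scene', 'fl', np.float64(-0.8), np.float64(1.2)), ('scene', 'br', np.float64(0.8), np.float64(-1.7)), ('scene', 'LF', np.float64(1.9), np.float64(-0.1)), ('scene', 'RF', np.float64(-0.0), np.float64(2.4)), ('scene', 'RB', np.float64(4.2), np.float64(0.0)), ('scene', 'LB', np.float64(-0.3), np.float64(-1.1)), ('scene', 'C', np.float64(2.6), np.float64(1.7)), ('side', 'fr', np.float64(-0.9), np.float64(-1.8)), ('side', 'fl', np.float64(-1.5), np.float64(-2.2)), ('side', 'br', np.float64(-0.4), np.float64(0.8)), ('side', 'LF', np.float64(-1.8), np.float64(-0.6)), ('side', 'RF', np.float64(-0.8), np.float64(-0.6)), ('side', 'RB', np.float64(3.9), np.float64(-0.0)), ('side', 'C', np.float64(-0.6), np.float64(-0.7))]
lidfront [567.69779516  99.99632665 323.26687841]
tab in kiln [-102.24652447 -220.17295352  122.1       ]
mug [ -99.28367504 -369.75835229    0.        ]
jar [-230.12454987 -331.42213608    0.        ]
post [  74.36347361 -222.42652353    0.        ]
```

```bash
cat > st.py <<'E'
from h import *
p=np.load("fit.npy"); s=observe(); Q=R.from_euler('z',-p[2])
print("t",round(s["time_s"],2),"TCP kiln",Q.apply(np.array(s["tcp_pos"])-[p[0],p[1],0]).round(1),"F kiln",Q.apply(s["contact_force"]).round(2))
M=(Q*R.from_rotvec(s["tool_rot"])).as_matrix();print("tool x,y,z in kiln (cols)\n",M.round(3)); print("q",np.round(s["qpos"],2),"gap",round(s["finger_gap"],1))
E
python3 -m inch '[[[0,0,-35,0,0,0.18,0],[0,0,-35,0,0,0.18,0],[0,0,-35,0,0,0.18,0],[0,0,-35,0,0,0.18,0],[0,0,-35,0,0,0.18,0],[0,0,-20,0,0,0.18,0],[0,0,0,0,0,0.01,0],[0,0,0,0,0,0,0]]]'; python3 st.py
```

```text
time_s: 2.15
tcp_pos: [253.5, 571.1, 425.1]
tool_rot: [2.146, 2.294, -0.002]
contact_force: [0.6, 0.4, -0.6]
finger_gap: 0.5
grip_force: 0.0
t 2.15 TCP kiln [-336.   490.   425.1] F kiln [ 0.61  0.39 -0.65]
tool x,y,z in kiln (cols)
 [[-0.003  1.    -0.001]
 [ 1.     0.003 -0.001]
 [-0.001 -0.001 -1.   ]]
q [1.05 0.37 1.25 0.   1.52 0.98] gap 0.5
```

```bash
python3 -m inch '[[[-30,8,0,0,0,0,0],[-57,16,0,0,0,0,0],[-57,16,0,0,0,0,0],[-57,16,0,0,0,0,0],[-57,18,0,0,0,0,0],[-57,18,0,0,0,0,0],[-57,18,0,0,0,0,0],[-57,18,0,0,0,0,0],[-57,20,0,0,0,0,0],[-57,20,0,0,0,0,0],[-57,20,0,0,0,0,0],[-57,20,0,0,0,0,0]]]' >/dev/null
python3 -m inch '[[[-40,10,0,0,0,0,0],[-22,8,0,0,0,0,0],[0,0,0,0,0,0,0]]]' >/dev/null; python3 st.py
```

```text
t 4.03 TCP kiln [-109.8 -229.5  425.2] F kiln [-0.29  1.2  -0.56]
tool x,y,z in kiln (cols)
 [[ 0.     1.    -0.002]
 [ 1.    -0.     0.001]
 [ 0.001 -0.002 -1.   ]]
q [-0.37  0.23  1.45  0.    1.46 -0.43] gap 0.1
```

```bash
python3 -m inch '[[[0,0,30,0,0,0,0],[0,0,50,0,0,0,0],[0,0,50,0,0,0,0],[0,0,50,0,0,0,0],[0,0,40,0,0,0,0],[0,0,20,0,0,0,0],[0,0,0,0,0.09,0,0],[0,0,0,0,0.085,0,0],[0,0,0,0,0,0,0]]]' >/dev/null; python3 st.py
python3 - <<'E'
from h import *
o=[]
for n,(x,y) in (("scene",(250,150)),("side",(240,150))):
    im=capture(n)[:,:,::-1]; o.append(cv2.resize(im[y:y+190,x:x+190],(400,400),interpolation=cv2.INTER_CUBIC))
cv2.imwrite("pics/above.png",np.hstack(o))
E
```

```text
t 5.15 TCP kiln [-110.1 -228.3  186.2] F kiln [ 0.83  0.39 -0.36]
tool x,y,z in kiln (cols)
 [[-0.     1.    -0.   ]
 [ 0.985  0.     0.174]
 [ 0.174 -0.    -0.985]]
q [-0.44  0.45  1.79  0.18  1.   -0.61] gap -0.1
```

View pics/above.png

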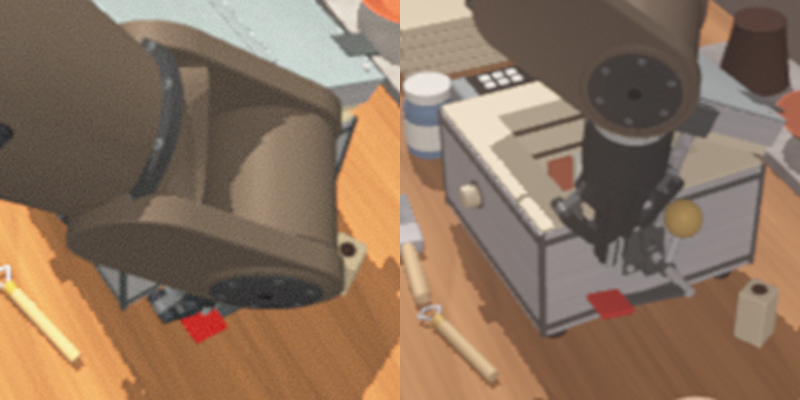

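The tip is above the tab in both views, with the wrist clear of the lid. I'll press down now.

```bash
python3 -m inch '[[[-3.5,0,19.7,0,0,0,0],[-3.5,0,19.7,0,0,0,0],[-1.75,0,9.85,0,0,0,0],[0,0,0,0,0,0,0]]]'; python3 -m inch '[[[-1.4,0,7.9,0,0,0,0],[-1.4,0,7.9,0,0,0,0],[-1.4,0,7.9,0,0,0,0],[-1.4,0,7.9,0,0,0,0],[-1.4,0,7.9,0,0,0,0],[-0.9,0,5,0,0,0,0],[0,0,0,0,0,0,0],[0,0,0,0,0,0,0]]]' ; python3 st.py
python3 - <<'E'
from h import *
o=[]
for n,(x,y) in (("scene",(250,150)),("side",(240,150))):
    im=capture(n)[:,:,::-1]; o.append(cv2.resize(im[y:y+190,x:x+190],(400,400),interpolation=cv2.INTER_CUBIC))
cv2.imwrite("pics/press.png",np.hstack(o))
E
```

```text
time_s: 5.75
tcp_pos: [524.3, -131.6, 136.1]
tool_rot: [-2.058, -2.194, -0.18]
contact_force: [-0.2, 0.8, -0.4]
finger_gap: 0.2
grip_force: 0.0
time_s: 6.75
tcp_pos: [524.5, -132.2, 91.2]
tool_rot: [-2.06, -2.194, -0.181]
contact_force: [-0.4, 0.1, -0.2]
finger_gap: 0.1
grip_force: 0.0
t 6.75 TCP kiln [-109.9 -229.    91.2] F kiln [-0.35  0.16 -0.15]
tool x,y,z in kiln (cols)
 [[ 0.     1.     0.   ]
 [ 0.985 -0.     0.174]
 [ 0.174  0.    -0.985]]
q [-0.44  0.58  1.87  0.22  0.79 -0.67] gap 0.1
```

View pics/press.png

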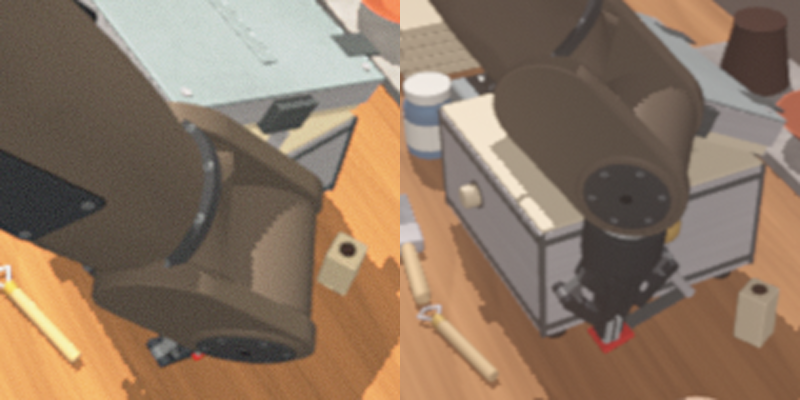

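The tab has sunk under the fingertips (side crop (610,338), previously (610,303)). I'll press a bit deeper, then lift clear and check.

```bash
python3 -m inch '[[[-1,0,5.9,0,0,0,0],[-1,0,5.9,0,0,0,0],[0,0,0,0,0,0,0],[0,0,0,0,0,0,0],[0,0,0,0,0,0,0]]]'; python3 -m inch '[[[3.5,0,-19.7,0,0,0,0],[5.2,0,-29.5,0,0,0,0],[7,0,-39,0,0,0,0],[8.7,0,-49,0,0,0,0],[8.7,0,-49,0,0,0,0],[8.7,0,-49,0,0,0,0],[8.7,0,-49,0,0,0,0],[5.2,0,-30,0,0,0,0],[0,0,0,0,0,0,0]]]' >/dev/null; python3 st.py
python3 - <<'E'
from h import *
o=[]
for n,(x,y) in (("scene",(250,150)),("side",(240,150))):
    im=capture(n)[:,:,::-1]; o.append(cv2.resize(im[y:y+190,x:x+190],(400,400),interpolation=cv2.INTER_CUBIC))
cv2.imwrite("pics/rel.png",np.hstack(o))
E
```

```text
time_s: 7.48
tcp_pos: [526.1, -132.3, 85.7]
tool_rot: [-2.063, -2.199, -0.187]
contact_force: [-16.3, 3.9, 81.0]
finger_gap: 0.1
grip_force: 41.4
t 8.6 TCP kiln [-109.7 -228.8  400.1] F kiln [ 0.23  0.12 -0.95]
tool x,y,z in kiln (cols)
 [[-0.001  1.     0.004]
 [ 0.985 -0.     0.172]
 [ 0.172  0.004 -0.985]]
q [-0.44  0.26  1.48  0.15  1.48 -0.52] gap 0.1
```

View pics/rel.png

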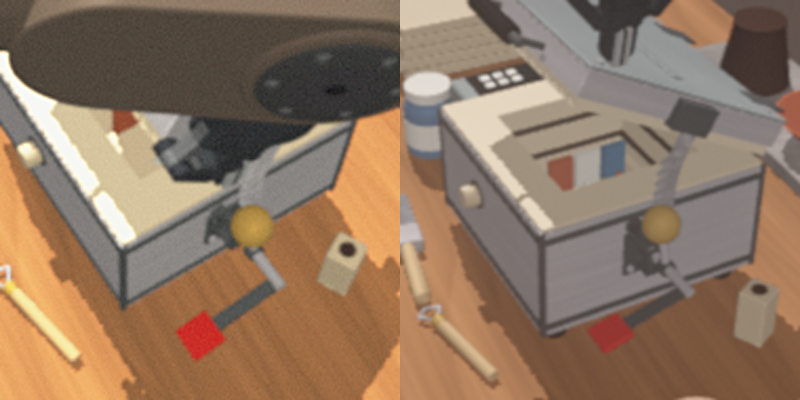

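The tab stays down (scene crop (200,335)) and the ball has swung forward, so the pawl is free. Next I'll move above the lid's front.

```bash
python3 -m inch '[[[0,0,0,0,-0.09,0,0],[0,0,0,0,-0.085,0,0],[25,6,0,0,0,0,0],[45,11,0,0,0,0,0],[45,11,0,0,0,0,0],[45,11,0,0,0,0,0],[45,10,0,0,0,0,0],[24,6,0,0,0,0,0],[0,0,30,0,0,0,0],[0,0,30,0,0,0,0],[0,0,5,0,0,0,0],[0,0,0,0,0,0,0]]]' ; python3 st.py
```

```text
time_s: 10.2
tcp_pos: [565.0, 100.0, 333.1]
tool_rot: [-2.15, -2.29, 0.001]
contact_force: [-0.1, -0.2, 0.1]
finger_gap: -0.1
grip_force: 0.0
t 10.2 TCP kiln [-5.490e+01  2.000e-01  3.331e+02] F kiln [-0.1  -0.16  0.05]
tool x,y,z in kiln (cols)
 [[ 0.     1.    -0.001]
 [ 1.    -0.     0.   ]
 [ 0.    -0.001 -1.   ]]
q [ 0.06  0.33  1.54  0.    1.27 -0.  ] gap -0.1
```

```bash
python3 -m inch '[[[0,0,4,0,0,0,0],[0,-1,5,0,0,0,0],[0,-2,6,0,0,0,0],[0,-3,6,0,0,0,0],[0,-4,7,0,0,0,0],[0,-4,7,0,0,0,0],[0,0,0,0,0,0,0]]]' ; python3 st.py | head -1
```

```text
time_s: 11.08
tcp_pos: [550.4, 99.2, 297.4]
tool_rot: [-2.15, -2.29, 0.002]
contact_force: [-0.2, 1.0, 0.8]
finger_gap: 0.1
grip_force: 0.0
t 11.07 TCP kiln [-69.5   0.3 297.4] F kiln [-0.15  0.96  0.8 ]
```

```bash
python3 -m inch '[[[0,-3,6,0,0,0,0],[0,-3,7,0,0,0,0],[0,-3,7,0,0,0,0],[0,-3,7,0,0,0,0],[0,-3,7,0,0,0,0],[0,-3,7,0,0,0,0],[0,-3,7,0,0,0,0],[0,-2,6,0,0,0,0],[0,-2,5,0,0,0,0]]]' ; python3 st.py | head -1;  python3 - <<'E'
from h import *
o=[]
for n,(x,y) in (("scene",(230,90)),("side",(240,120))):
    im=capture(n)[:,:,::-1]; o.append(cv2.resize(im[y:y+225,x:x+200],(400,450),interpolation=cv2.INTER_CUBIC))
cv2.imwrite("pics/lid.png",np.hstack(o))
E
```

```text
time_s: 12.2
tcp_pos: [526.0, 97.6, 238.8]
tool_rot: [2.15, 2.29, 0.001]
contact_force: [2.2, 0.6, 2.3]
finger_gap: -0.4
grip_force: 1.1
t 12.2 TCP kiln [-93.9   0.3 238.8] F kiln [2.27 0.42 2.3 ]
```

View pics/lid.png

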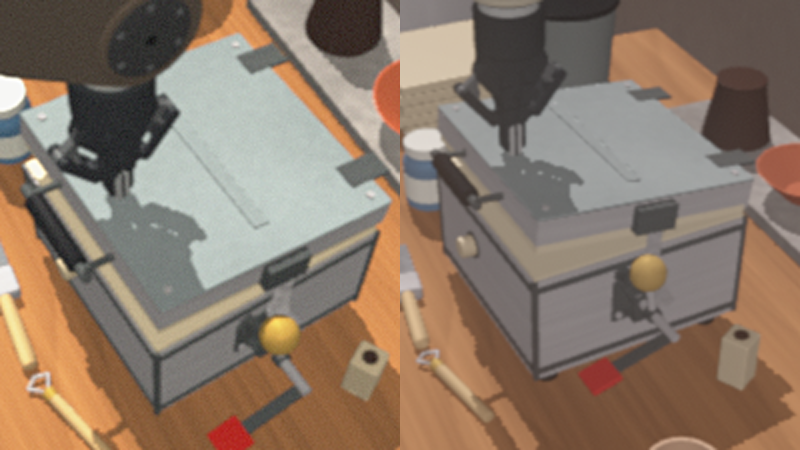

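The lid is nearly shut, with fingertips on its front middle (scene crop (122,190)), and the pawl is still free. I'll finish slowly.

```bash
python3 -m inch '[[[0,-1,4,0,0,0,0],[0,-1,4,0,0,0,0],[0,-1,4,0,0,0,0],[0,-1,4,0,0,0,0],[0,-1,4,0,0,0,0],[0,-1,3,0,0,0,0],[0,0,0,0,0,0,0]]]' ; python3 -m inch '[[[0,0,1.5,0,0,0,0],[0,0,1.5,0,0,0,0],[0,0,0,0,0,0,0]]]';python3 st.py | head -1
```

```text
time_s: 13.18
tcp_pos: [520.0, 97.2, 215.9]
tool_rot: [-2.15, -2.29, -0.0]
contact_force: [-0.5, 0.1, 0.2]
finger_gap: 0.2
grip_force: 0.0
time_s: 13.55
tcp_pos: [520.0, 97.3, 213.1]
tool_rot: [2.15, 2.29, 0.0]
contact_force: [-0.0, 0.2, -0.7]
finger_gap: 0.1
grip_force: 0.0
t 13.55 TCP kiln [-100.     0.3  213.1] F kiln [-0.01  0.23 -0.7 ]
```

```bash
python3 -m inch '[[[0,0,1,0,0,0,0],[0,0,1,0,0,0,0],[0,0,0,0,0,0,0],[0,0,0,0,0,0,0]]]' | grep -E "tcp_pos|contact"; python3 -m inch '[[[0,0,0.8,0,0,0,0],[0,0,0,0,0,0,0],[0,0,0,0,0,0,0]]]'| grep -E "tcp_pos|contact"
```

```text
tcp_pos: [519.9, 97.3, 211.7]
contact_force: [-3.6, -0.4, 7.2]
tcp_pos: [519.9, 97.3, 211.5]
contact_force: [-5.2, -1.2, 13.4]
```

The lid has stopped hard at 212 mm, which is the shut height. One last small press, then I'll retreat.

```bash
python3 -m inch '[[[0,0,0.7,0,0,0,0],[0,0,0,0,0,0,0],[0,0,0,0,0,0,0]]]'| grep -E "tcp_pos|contact"; python3 -m inch '[[[0,0,-5,0,0,0,0],[0,0,-20,0,0,0,0],[0,0,-40,0,0,0,0],[0,0,-45,0,0,0,0],[0,0,-45,0,0,0,0],[40,-20,-20,0,0,0,0],[50,-20,0,0,0,0,0],[50,-20,0,0,0,0,0],[50,-20,0,0,0,0,0],[50,-20,0,0,0,0,0],[40,-20,0,0,0,0,0],[0,0,0,0,0,0,0]]]' | grep -E "tcp_pos|contact"
python3 - <<'E'
from h import *
o=[]
for n,(x,y) in (("scene",(210,90)),("side",(230,120))):
    im=capture(n)[:,:,::-1]; o.append(cv2.resize(im[y:y+300,x:x+220],(400,545),interpolation=cv2.INTER_CUBIC))
cv2.imwrite("pics/end.png",np.hstack(o))
E
```

```text
tcp_pos: [519.9, 97.3, 211.3]
contact_force: [-8.0, -1.0, 19.5]
tcp_pos: [381.2, 371.2, 384.4]
contact_force: [-0.2, 0.5, 0.3]
```

View pics/end.png

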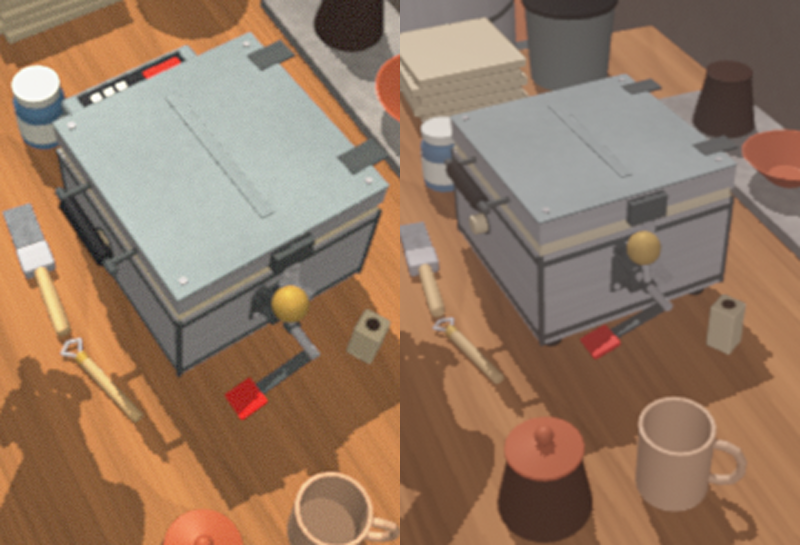

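The picture shows the lid down and the pawl free, with the bystanders in place. The pale band under the lid needs checking against the shut model.

Run:
```python
from h import *
p=np.load("fit.npy")
for t in (0,.03,.06):
  for n,m in (("scene",(310.7,253.4)),("side",(309.2,242.1))):
    for nm,(d,y,h) in (("RF",(284,-137,47)),("LF",(284,137,47)),("RB",(10,-137,47))):
        v=[147-d*np.cos(t)+h*np.sin(t),y,165+d*np.sin(t)+h*np.cos(t)]
        q=proj(R.from_euler('z',p[2]).apply(v)+[p[0],p[1],0],cams(n))[0]
        o=np.array([210,90]) if n=="scene" else np.array([230,120])
        print(t,n,nm,((q-o)*1.818+([0,0] if n=="scene" else [400,0])).round())
```

```text
0 scene RF [178. 301.]
0 scene LF [ 52. 121.]
0 scene RB [391. 185.]
0 side RF [538. 222.]
0 side LF [448. 115.]
0 side RB [737. 163.]
0.03 scene RF [179. 297.]
0.03 scene LF [ 52. 116.]
0.03 scene RB [392. 184.]
0.03 side RF [539. 216.]
0.03 side LF [449. 110.]
0.03 side RB [738. 163.]
0.06 scene RF [181. 292.]
0.06 scene LF [ 53. 110.]
0.06 scene RB [393. 184.]
0.06 side RF [540. 209.]
0.06 side LF [450. 104.]
0.06 side RB [739. 162.]
```

The lid corners match the shut model, so the pale band is the lid's lining.

```bash
python3 -c "from workcell import *; print(hand_in())"
```

```text
the job is handed in; nothing more can be done
None
```

The pawl is pressed free and stays clear of the teeth, the lid is gently pushed fully shut, the hand is withdrawn, and the job is handed in (no verdict was returned).

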